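Close up the alarm hub and hold its key switch turned

ROBOT

A 6-joint arm with a two-finger parallel gripper is mounted at the origin on the work surface. World frame = base frame: x ahead of the robot, y to its left, z up, the work surface at z = 0. Lengths are in m, angles in rad, forces in N, time in s.
With the tool pointing down it reaches from about 0.3 to 0.75 m from the base axis. Payload 8.5 kg.
Tool frame: the origin (TCP) lies at the very end of the fingers, on their centre line; the grasp point (between the pads) lies 19 mm behind it; y points along the fingers, z is the direction in which the jaws open and shut, and the axes are right-handed (so a half turn about y gives the same grasp; the last joint's range is limited). The gripper opens to 88 mm and grips with 3 to 60 N. Pads are 18 mm wide; open, the fingers measure 123 mm over their backs; the gripper's body (75 mm by 187 mm) begins 45 mm behind the grasp point.
Start: joints at [-1.552, 0.381, 1.297, -0, 1.464, -0.215], TCP at [0.127, -0.535, 0.239] pointing down, gripper open.
Joint ranges: [-3.11, 3.11], [-0.89, 2.33], [0.22, 2.48], [-1.42, 4.56], [0.17, 2.85], [-2.88, 2.88]. Speed limits (rad/s): [2.39, 2.39, 3.14, 3.14, 3.14, 3.14].

INTERFACE

Orientations are given as a unit quaternion [w, x, y, z].
In Python, from station import bot, kinematics, read_camera, camera_params, job, finder gives the robot as it stands. Calls block until the motion is done:
- bot.reach(position, orientation): joint-space move of the TCP to a pose.
- bot.move_l(position, feed=0.15, orientation=None, threshold=None): straight line of the TCP; orientation=None keeps the orientation; feed is the mean speed in m/s. With threshold (N) it stops when the force on the tool has changed by that much, and returns True; else False.
- bot.goto_joints(angles): joint-space move.
- bot.set_gripper(opening, squeeze=None): finger opening in m; squeeze is the grip in N (None keeps the last); returns when the fingers have stopped.
- bot.hold(seconds).
- kinematics.ik(position, orientation): joint angles nearest the present ones, or None.
- bot.observe(): the state.
- read_camera(name): name is "side" or "top" or "wrist"; returns (picture, depth): 400x640x3 uint8, red, green, blue; 400x640 float32, m along the optical axis (not along the pixel's ray), 0 where there is no reading.
- camera_params(name): a dict with "K" (3x3 intrinsics, pixels), "R" (3x3) and "t" (3): a world point X has camera coordinates R X + t; the wrist camera has in their place "mount" (4x4, takes a point from camera to tool coordinates, whose origin is the TCP and whose axes are the tool frame's). Camera axes: x right, y down, z forward; pixel columns grow to the right and rows downward; lengths in m; the calibration is good to about 2 mm. A picture is of the moment at which its call begins: read the wrist's pose just before it. camera_params takes no time and is no camera call.
A pose or a line that the arm cannot do raises bot.Unreachable and nothing moves.
- job.job_done(): hands the job in, once; it reports no verdict.
Trained networks look in the newest picture that a camera, given by its name, has taken for a name from the list of things; names that differ only in an ending like _2 or _b are one class to them, and where a whole thing is asked for, a point or a joint stands for the part that bears it (a point fixed in the world has none). Each returns a list of dicts, best first, with "score" (0 to 1); they miss things now and then, are a little off and sometimes report something else, mostly with a low value. They report only what shows in the picture. A call takes as long as a camera call. They do not tell look-alikes from the thing itself.
- finder.trace(camera, label): "pixels" (400x640 bool, what is visible of it) and "bbox" ([centre column, centre row, width, height] in pixels, round what is visible of it).
The state is a dict: "t": time; "qpos": joint angles; "dq": joint speeds; "joint_torque": joint torques, N m; "ee_pos": TCP position; "eef_rot": TCP orientation; "ft_force": force on the tool from outside, world axes, zero at the start; "ft_torque": the same for the moment, N m; "grip_width": finger opening in m.
Only numpy, scipy, OpenCV 4.12 (cv2) and the standard library are available. Lean on these libraries where they do the work, as an engineer would, in place of code of your own. Each camera call takes 0.05 s, during which the arm holds its last target. There are 200 camera calls.

TASK

The batteries of the alarm hub on the vestibule shelf have just been changed and its grey battery cover still stands up at one edge: first press the cover down level with the hub's top. Then take the orange-headed key out of the wooden block, push it fully home in the hub's key switch (its pins are sticky, so it may stop part-way and want a wiggle) and turn it a quarter turn clockwise to its stop, against the spring. Finish while still gripping the key and holding it turned; leave the blue key and everything else on the shelf where they are.

Things in the scene. Friction and masses are not known exactly. Their poses are not given: they have to be found in the camera images.
- alarm_hub: white plastic alarm hub standing on the shelf, 150 (x) x 220 (y) x 44 mm high, fixed; origin at the centre of its underside, z up. It turns up on either side of the shelf. The key switch is in the -y half of its top, the battery cover in the +y half
- lock_face (a point): centre of the key switch's brass face, 54 mm above the shelf, with the hub's axes; flush with the top of a round steel bezel 33 mm across and 10 mm high. The key goes in from above. Keyway 11.6 mm along the hub's x at rest, 5.6 mm along y, 24 mm deep, mouth bevelled 2 mm. Two sprung sticky pins resist at about 7 to 12 and 14 to 18 mm of depth, some 8 to 15 N (a light push stalls; rocking the key helps)
- key_switch (a joint): turn of the plug (rad), clockwise seen from above: 0 at rest, stop at 1.57. A spring turns it back: 0.03 N m at rest, 0.08 N m at the stop. Keyway and grip give some 0.15 to 0.3 rad of play, so the hand turns 1.75 to 1.85 rad to reach the stop
- cover (a joint): angle (rad) by which the battery cover stands up: 0 is level with the hub's top, starts at 0.10 to 0.18. Grey plate 92 (x) x 100 (y) x 4 mm, hooked in at its -x edge (hinge line: hub x = -47 mm, mid-width at hub y = +38 mm, height 44 mm); the +x edge stands up 9 to 17 mm. Stiff clips hold it where it is left; it takes about 4 N near the free edge to move it down
- cover_press (a point): point on the cover's upper face where a thumb would press: mid-width, 22 mm in from the free edge (70 mm from the hinge line)
- key_block: wooden block 52 (x) x 132 (y) x 32 mm high, fixed on the shelf, origin at the centre of its underside; two slots in its top, 32 mm either side of the centre along y, each holding a key blade down
- alarm_key_head (a point): centre of the alarm key's orange plastic head: 28 (x) wide x 10 (y) thick x 36 mm high, gripped across the 10 mm; key's axes: z up along it, x along the blade's width. The key stands upright, blade down, in a slot of the block, collar on the block's top, head centre 58 mm above the shelf. It weighs 32 g
- alarm_key_tip (a point): tip of the alarm key's blade, 47 mm below the centre of its head and 21 mm below the lock face when fully home. Blade 10 (x) x 4 (y) mm, 21 mm long, pointed over its last 7 mm, the same both ways round
- alarm_key_collar (a point): centre of the underside of the alarm key's round steel collar (19 mm in diameter, 8 mm high, between head and blade), 26 mm below the head's centre; it rests on the lock face when the key is fully home; axes of the key
- bike_key_head (a point): centre of the blue head of the other key in the block, of the same shape; to be left alone
- power_bank: silver power bank lying flat, 68 (x) x 140 (y) x 15 mm, origin under its centre; bystander
- flashlight: red flashlight lying along its x axis, 149 mm long, 34 mm in diameter; origin under its middle; bystander
- bowl: grey stoneware bowl, 120 mm across, 52 mm high, origin under its centre; bystander
- jar: glass jar with a steel twist cap, 68 mm across, 92 mm high, origin under its centre; bystander
- watch_charger: black watch charger puck, 56 mm across, 11 mm high, origin under its centre; bystander
- old_cell: used battery cell lying along its x axis, 61 mm long, 21 mm in diameter; origin under its middle; bystander
There are look-alikes about, which are no part of the job. Of the things that look like the part that bears alarm_key_head, the larger one is meant.

How it is judged:
By the outcome, as a careful person would: the job done as asked, in the order asked, and still so for the second after the job is handed in, while the arm keeps its last pose, push and grip.
It also fails if it takes over 66 s, if anything falls off the work surface, if the arm or the gripper's body presses on something with over 40 N, if the wrist force passes 120 N, or if a joint passes its speed limit or range.

## Working session

There is one attempt and no reset: what is moved stays moved. The work goes in short steps, each a Python script; the robot and the scene stay as the last script left them, time stands still between calls to the robot, and variables do not carry over. Pictures are saved under pics/ and viewed, about 8 in all and at most 12, crops included, and the job is handed in when it is done.

```bash
ls; mkdir -p pics
cat > h.py <<'E'
import numpy as np, cv2
from station import bot, kinematics, read_camera, camera_params, job, finder
from scipy.spatial.transform import Rotation as Rn
def rot(q): return Rn.from_quat([q[1],q[2],q[3],q[0]]).as_matrix()
def quat(R):
    q=Rn.from_matrix(R).as_quat(); return [q[3],q[0],q[1],q[2]]
def cam(name):
    """K, R, t with Xc=R X+t"""
    p=camera_params(name); K=np.array(p["K"])
    if "R" in p: return K,np.array(p["R"]),np.array(p["t"])
    s=bot.observe(); M=np.array(p["mount"]); T=np.eye(4); T[:3,:3]=rot(s["eef_rot"]); T[:3,3]=s["ee_pos"]
    W=np.linalg.inv(T@M); return K,W[:3,:3],W[:3,3]
def cloud(depth,c):
    K,R,t=c; v,u=np.mgrid[:400,:640]
    X=np.stack([(u-K[0,2])/K[0,0]*depth,(v-K[1,2])/K[1,1]*depth,depth],-1)
    return (X-t)@R
def proj(X,c):
    K,R,t=c; x=R@np.asarray(X)+t; x=K@x; return x[:2]/x[2]
def save(n,rgb): cv2.imwrite("pics/"+n,cv2.cvtColor(rgb,cv2.COLOR_RGB2BGR))
def down(yaw):
    """tool y down, tool z (jaw axis) horizontal at yaw"""
    z=np.array([np.cos(yaw),np.sin(yaw),0]); y=np.array([0,0,-1.]); return quat(np.stack([np.cross(y,z),y,z],1))
E
python3 - <<'E'
from h import *
s=bot.observe(); print({k:np.round(v,3) for k,v in s.items()})
ims=[]
for n in ["top","side"]:
    c=cam(n); rgb,d=read_camera(n); P=cloud(d,c); np.savez(f"{n}.npz",rgb=rgb,d=d,P=P); ims.append(rgb)
    print(n,"cam pos",np.round(-c[1].T@c[2],3),np.round(c[1][2],2))
    for l in ["alarm_hub","key_block","alarm_key_head","bike_key_head","cover","lock_face","power_bank","flashlight","bowl","jar","watch_charger","old_cell"]:
        for r in finder.trace(n,l):
            m=r["pixels"]&(d>0)
            if m.sum(): print(n,l,round(r["score"],2),np.round(r["bbox"]),np.round(np.median(P[m],0),3),"zmax",round(float(np.percentile(P[m][:,2],97)),3))
a=np.vstack(ims); save("a0.png",cv2.resize(a,(480,600),interpolation=cv2.INTER_AREA)); save("top.png",ims[0]); save("side.png",ims[1])
E
```

```text
pics
{'t': np.float64(0.0), 'qpos': array([-1.552,  0.381,  1.298, -0.   ,  1.464, -0.215]), 'dq': array([ 0.002,  0.001, -0.001, -0.   ,  0.   ,  0.   ]), 'joint_torque': array([-3.0000e-03, -4.3793e+01, -2.2455e+01,  7.1000e-02,  3.5000e-02,
       -0.0000e+00]), 'ee_pos': array([ 0.127, -0.535,  0.238]), 'eef_rot': array([ 0.083, -0.082,  0.703, -0.702]), 'ft_force': array([ 0.815, -0.703, -0.265]), 'ft_torque': array([0.019, 0.04 , 0.029]), 'grip_width': np.float64(0.088)}
top cam pos [ 0.444 -0.009  0.83 ] [ 0.13  0.   -0.99]
top alarm_hub 0.53 [210. 253.  72.  58.] [0.418 0.22  0.015] zmax 0.017
top key_block 0.77 [224. 212.  68.  51.] [0.518 0.192 0.032] zmax 0.035
top alarm_key_head 0.46 [163. 200.  16.  14.] [0.538 0.334 0.009] zmax 0.014
top alarm_key_head 0.4 [205. 201.  16.  10.] [0.532 0.219 0.074] zmax 0.078
top alarm_key_head 0.29 [209. 255.  69.  56.] [0.418 0.219 0.015] zmax 0.017
top bike_key_head 0.52 [420. 238. 112.  82.] [ 0.471 -0.22   0.045] zmax 0.055
top bike_key_head 0.23 [401. 238.  49.  49.] [ 0.466 -0.187  0.05 ] zmax 0.056
top cover 0.78 [403. 239.  54. 
[... 1306 characters left out ...]
55.  15.  17.] [0.5   0.168 0.059] zmax 0.077
side cover 0.55 [414. 194.  57.  38.] [ 0.461 -0.184  0.05 ] zmax 0.057
side lock_face 0.96 [414. 199.  98.  77.] [ 0.464 -0.177  0.045] zmax 0.056
side power_bank 0.83 [283. 320.  92.  48.] [0.412 0.226 0.015] zmax 0.017
side flashlight 0.95 [346. 161.  42.  37.] [ 0.704 -0.218  0.026] zmax 0.035
side bowl 0.92 [265. 186.  53.  39.] [0.751 0.011 0.036] zmax 0.053
side jar 0.67 [346. 161.  36.  36.] [ 0.702 -0.212  0.027] zmax 0.035
side jar 0.56 [160. 228.  45.  53.] [0.712 0.278 0.063] zmax 0.093
side watch_charger 0.85 [223. 257.  26.  21.] [0.614 0.21  0.009] zmax 0.012
side old_cell 0.2 [416. 199.  97.  77.] [ 0.463 -0.178  0.045] zmax 0.056
```

Run:
```python
from h import *
a=np.load("top.npz")["rgb"]; b=np.load("side.npz")["rgb"]
t1=cv2.resize(a[190:290,360:480],(400,333),interpolation=cv2.INTER_CUBIC)
t2=cv2.resize(a[160:260,150:270],(400,333),interpolation=cv2.INTER_CUBIC)
s1=cv2.resize(b[150:250,350:480],(400,308)[:2],interpolation=cv2.INTER_CUBIC)
s2=cv2.resize(b[235:335,165:295],(400,308),interpolation=cv2.INTER_CUBIC)
save("crop.png",cv2.resize(np.vstack([np.hstack([t1,t2]),np.hstack([s1,s2])]),(740,593)))
```

```text
(no output)
```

View pics/a0.png

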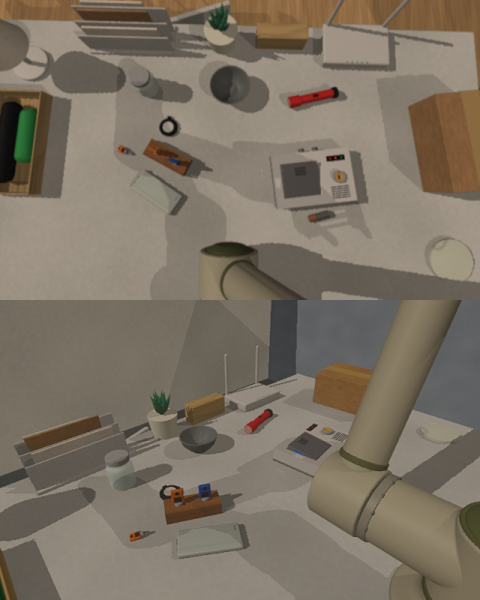

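View pics/crop.png

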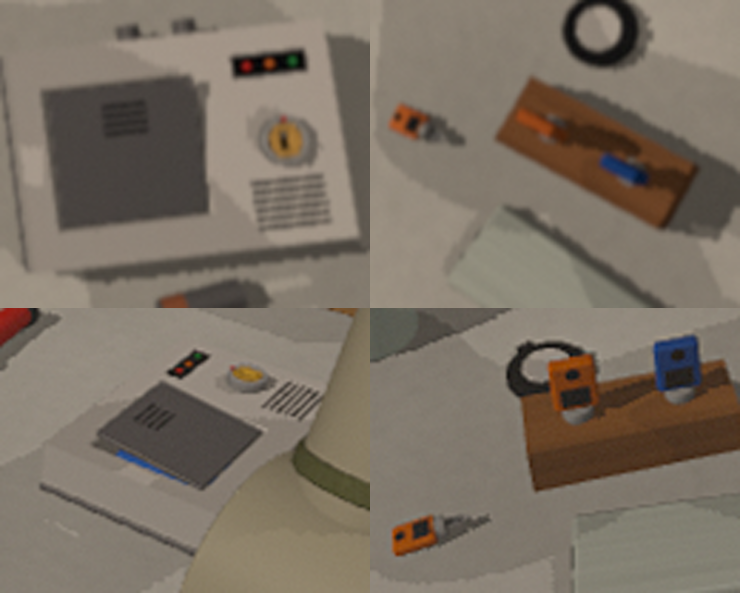

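The candidates are the orange key lying on the shelf (top 163,200), the orange key upright in the block (205,201) and the blue key in the block (232,214). The crops show the upright orange one at the block's left end and the cover raised on the +x side. I choose the upright one. Next I measure from the clouds.

Run:
```python
from h import *
for n in ["top","side"]:
    z=np.load(n+".npz"); P=z["P"]; rgb=z["rgb"].astype(int); d=z["d"]; ok=d>0
    near=lambda c,r: ok&(np.hypot(P[...,0]-c[0],P[...,1]-c[1])<r)
    def rect(m,name):
        (c,wh,a)=cv2.minAreaRect(P[m][:,:2].astype(np.float32)); print(n,name,m.sum(),np.round(c,4),np.round(wh,4),round(a,1),"z",np.round(np.percentile(P[m][:,2],[5,50,95]),4))
    hub=near((.471,-.22),.16)&(P[...,2]>.038)&(P[...,2]<.075); rect(hub,"hubtop")
    rect(near((.518,.192),.09)&(P[...,2]>.025)&(P[...,2]<.036),"block")
    hi=near((.518,.192),.08)&(P[...,2]>.044)
    R,G,B=rgb[...,0],rgb[...,1],rgb[...,2]
    rect(hi&(R>1.5*B),"orange"); rect(hi&(B>1.3*R),"blue")
    rect(near((.535,.334),.04)&(R>1.8*B)&(P[...,2]>.003),"lying")
    brass=hub&(R>1.6*B)&(P[...,1]<-.22)&(P[...,0]<.51); rect(brass,"brass")
    rect(hub&(P[...,2]>.0495)&(P[...,1]<-.24),"bezel")
    cov=hub&(P[...,1]>-.24)&(rgb.sum(-1)<300)&(abs(R-B)<40); rect(cov,"cover")
    Q=P[cov]; A=np.c_[Q[:,:2]-[.466,-.187],np.ones(len(Q))]
    print("plane",np.round(np.linalg.lstsq(A,Q[:,2],rcond=None)[0],4))
```

```text
top hubtop 7396 [ 0.4723 -0.2254] [0.1504 0.2208] 8.1 z [0.042  0.0446 0.0544]
top block 1271 [0.5195 0.1942] [0.1327 0.052 ] 63.4 z [0.0294 0.0318 0.0341]
top orange 88 [0.5225 0.2003] [0.0743 0.0105] 63.3 z [0.0486 0.0744 0.0772]
top blue 67 [0.5044 0.1646] [0.0271 0.0089] 66.0 z [0.0575 0.0746 0.0778]
top lying 78 [0.5387 0.3354] [0.0247 0.0178] 66.2 z [0.006  0.0084 0.0122]
top brass 106 [ 0.478  -0.2934] [0.0249 0.0212] 3.0 z [0.0468 0.0531 0.0557]
top bezel 184 [ 0.4769 -0.2925] [0.0316 0.0316] 20.5 z [0.0508 0.0535 0.0557]
top cover 2173 [ 0.48   -0.1883] [0.1244 0.1102] 8.2 z [0.0435 0.0498 0.0559]
plane [0.1253 0.0233 0.0498]
side hubtop 3433 [ 0.4712 -0.225 ] [0.1507 0.2235] 8.0 z [0.043  0.0454 0.0552]
side block 1421 [0.518 0.194] [0.1325 0.0555] 62.7 z [0.0269 0.0322 0.0339]
side orange 236 [0.5178 0.194 ] [0.0919 0.0125] 64.0 z [0.0466 0.0659 0.0766]
side blue 185 [0.5145 0.1899] [0.0781 0.0098] 61.0 z [0.0468 0.0663 0.0768]
side lying 125 [0.5376 0.337 ] [0.0239 0.0204] 72.5 z [0.0043 0.0083 0.0103]
side brass 46 [ 0.4763 -0.2929] [0.0218 0.0259] 59.7 z [0.0519 0.0546 0.0562]
side bezel 102 [ 0.4745 -0.2912] [0.0312 0.0325] 45.9 z [0.0504 0.0543 0.0561]
side cover 1175 [ 0.4678 -0.1851] [0.1032 0.1035] 7.8 z [0.0448 0.0505 0.0562]
plane [0.1243 0.0077 0.0508]
```

```bash
cat >> h.py <<'E'
HUB=np.array([.4717,-.2252]); HY=np.radians(8.0); LOCK=np.array([.4768,-.2925])
KEY=np.array([.5333,.2226]); KY=np.radians(63.4)
def hub(x,y): c,s=np.cos(HY),np.sin(HY); return HUB+[c*x-s*y,s*x+c*y]
E
python3 - <<'E'
from h import *
print(np.round(np.array(camera_params("wrist")["mount"]),3).tolist())
print("press",hub(.026,.038))
def t(n,p,z,yaw):
    q=kinematics.ik([p[0],p[1],z],down(yaw)); print(n,round(np.degrees(yaw)),None if q is None else np.round(q,2))
for k in (0,np.pi):
    t("press",hub(.026,.038),.05,HY+np.pi/2-k)
    t("key",KEY,.043,KY+np.pi/2-k)
    for a in (0,.6,1.2,1.85,1.95): t("ins%.2f"%a,LOCK,.065,HY+np.pi/2-k-a)
E
```

```text
[[-0.0, 0.963, 0.27, -0.069], [-0.0, -0.27, 0.963, -0.146], [1.0, 0.0, 0.0, 0.001], [0.0, 0.0, 0.0, 1.0]]
press [ 0.49215839 -0.18395131]
press 98 [-0.58  0.56  1.63 -0.    0.96 -2.29]
key 153 [ 0.19  0.64  1.48 -0.    1.03 -2.49]
ins0.00 98 [-0.76  0.58  1.51 -0.    1.05 -2.47]
ins0.60 64 [-0.76  0.58  1.51 -0.    1.05 -1.87]
ins1.20 29 [-0.76  0.58  1.51 -0.    1.05 -1.27]
ins1.85 -8 [-0.76  0.58  1.51 -0.    1.05 -0.62]
ins1.95 -14 [-0.76  0.58  1.51 -0.    1.05 -0.52]
press -82 [-0.58  0.56  1.63 -0.    0.96  0.85]
key -27 [ 0.19  0.64  1.48 -0.    1.03  0.65]
ins0.00 -82 [-0.76  0.58  1.51 -0.    1.05  0.67]
ins0.60 -116 [-0.76  0.58  1.51 -0.    1.05  1.27]
ins1.20 -151 [-0.76  0.58  1.51 -0.    1.05  1.87]
ins1.85 -188 [-0.76  0.58  1.51 -0.    1.05  2.52]
ins1.95 -194 [-0.76  0.58  1.51 -0.    1.05  2.62]
```

Run:
```python
from h import *
p=hub(.027,.038); q=down(HY-np.pi/2)
bot.set_gripper(0.0,20)
bot.reach([p[0],p[1],.12],q); print("t",bot.observe()["t"])
bot.move_l([p[0],p[1],.070],.12)
f0=bot.observe()["ft_force"]
hit=bot.move_l([p[0],p[1],.039],.03,threshold=22); s=bot.observe()
print(hit,s["t"],np.round(s["ee_pos"],4),np.round(s["ft_force"]-f0,1))
bot.hold(.3); s=bot.observe(); print(np.round(s["ee_pos"],4),np.round(s["ft_force"]-f0,1))
bot.move_l([p[0],p[1],.09],.15)
p=HUB; bot.move_l([p[0]-.02,p[1],.20],.25)
c=cam("wrist"); rgb,d=read_camera("wrist"); P=cloud(d,c); np.savez("w1.npz",rgb=rgb,d=d,P=P,**dict(K=c[0],R=c[1],T=c[2])); save("w1.png",rgb)
for l in ["cover","lock_face"]:
    for r in finder.trace("wrist",l): print(l,round(r["score"],2),np.round(r["bbox"]))
print(proj([*LOCK,.054],c),proj([*hub(.023,.038),.044],c), bot.observe()["t"])
rgb=rgb.astype(int)
m=(np.hypot(P[...,0]-LOCK[0],P[...,1]-LOCK[1])<.03)&(P[...,2]>.0495)&(d>0)
cc,wh,a=cv2.minAreaRect(P[m][:,:2].astype(np.float32)); print("bezel",cc,wh,np.median(P[m],0), cv2.minEnclosingCircle(P[m][:,:2].astype(np.float32)))
lo=np.array([hub(x,.038) for x in (-.04,-.02,0,.02,.04)])
for x in lo:
    m=(np.hypot(P[...,0]-x[0],P[...,1]-x[1])<.006)&(d>0); print(np.round(x,3),m.sum(),np.round(np.median(P[m][:,2]),4) if m.any() else None)
for x in (hub(.065,0),hub(-.065,0),hub(.05,-.09),hub(0,-.02)):
    m=(np.hypot(P[...,0]-x[0],P[...,1]-x[1])<.005)&(d>0); print("hubtop",m.sum(),np.round(np.median(P[m][:,2]),4) if m.any() else None)
```

```text
t 4.4833
True 5.9 [ 0.494  -0.1838  0.0441] [-3.1  0.9 10.1]
[ 0.494  -0.1838  0.0441] [-3.5  2.  11.4]
cover 0.88 [282. 163. 122. 104.]
lock_face 0.56 [326. 149. 268. 185.]
[402.5291584  169.08095527] [279.23928857 135.58079229] 7.4583
bezel (0.48064059019088745, -0.287293016910553) (0.04735346511006355, 0.037744954228401184) [ 0.48165671 -0.28365758  0.27815843] ((0.4746094048023224, -0.2868739068508148), 0.025280548259615898)
[ 0.427 -0.193] 126 0.0444
[ 0.447 -0.19 ] 140 0.0444
[ 0.466 -0.188] 2429 0.2899
[ 0.486 -0.185] 154 0.0446
[ 0.506 -0.182] 161 0.0441
hubtop 124 0.0444
hubtop 86 0.0444
hubtop 111 0.0449
hubtop 2849 0.2875
```

View pics/w1.png

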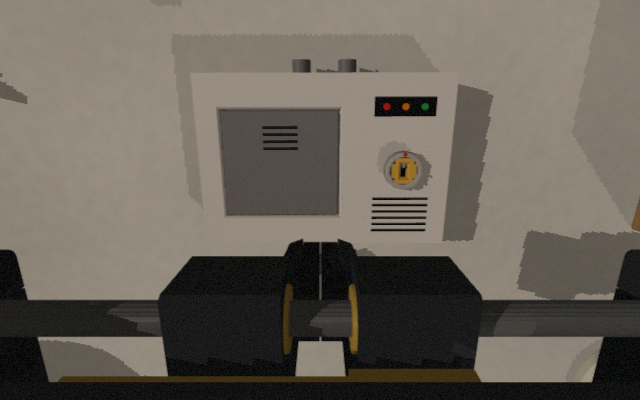

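The wrist view shows the cover flush (cover 0.0441–0.0446 m, hub top 0.0444 m) and the lock at about (403,170), where I predicted (402.5,169). Next I refine the lock position, then view the key from close up.

Run:
```python
from h import *
z=np.load("w1.npz"); P=z["P"]; rgb=z["rgb"].astype(int); ok=(z["d"]>0)&(P[...,2]<.1)
m=ok&(np.hypot(P[...,0]-LOCK[0],P[...,1]-LOCK[1])<.025)&(P[...,2]>.0495)
print("bezel w",m.sum(),np.round(cv2.minAreaRect(P[m][:,:2].astype(np.float32)),4) if 0 else cv2.minAreaRect(P[m][:,:2].astype(np.float32)))
R,G,B=rgb[...,0],rgb[...,1],rgb[...,2]
m2=m&(R>2*B); print("brass",m2.sum(),P[m2].mean(0),cv2.minAreaRect(P[m2][:,:2].astype(np.float32)))
m3=ok&(P[...,2]>.038)&(np.hypot(P[...,0]-HUB[0],P[...,1]-HUB[1])<.14); print("hub",cv2.minAreaRect(P[m3][:,:2].astype(np.float32)))
q=down(KY-np.pi/2); off=np.array([np.sin(KY-np.pi/2),-np.cos(KY-np.pi/2)]) # tool x
p=KEY+.03*off
bot.set_gripper(.05,20)
bot.reach([*p,.17],q)
c=cam("wrist"); rgb,d=read_camera("wrist"); P=cloud(d,c); save("w2.png",rgb); np.savez("w2.npz",rgb=rgb,d=d,P=P,K=c[0],R=c[1],T=c[2])
print("t",bot.observe()["t"],np.round(bot.observe()["ee_pos"],4),proj([*KEY,.076],c),proj([*KEY,.058],c))
rgb=rgb.astype(int); R,B=rgb[...,0],rgb[...,2]
near=(d>0)&(np.hypot(P[...,0]-KEY[0],P[...,1]-KEY[1])<.035)&(R>1.6*B)
for n,lo,hi in (("head",.045,.09),("top",.072,.09)):
    m=near&(P[...,2]>lo)&(P[...,2]<hi); print(n,m.sum(),cv2.minAreaRect(P[m][:,:2].astype(np.float32)),np.percentile(P[m][:,2],[2,50,98]))
m=(d>0)&(abs(P[...,2]-.032)<.005)&(np.hypot(P[...,0]-.519,P[...,1]-.194)<.085); print("block",cv2.minAreaRect(P[m][:,:2].astype(np.float32)))
for r in finder.trace("wrist","alarm_key_head"): print(round(r["score"],2),np.round(r["bbox"]))
```

```text
bezel w 1066 ((0.4758637547492981, -0.29294878244400024), (0.03236915171146393, 0.03198528289794922), 87.298095703125)
brass 509 [ 0.47608298 -0.29370973  0.05399051] ((0.4758922755718231, -0.2936880588531494), (0.023748131468892097, 0.02370348945260048), 49.23540496826172)
hub ((0.47104471921920776, -0.22533132135868073), (0.15026696026325226, 0.2208503931760788), 8.041717529296875)
t 9.9333 [0.5202 0.1948 0.1701] [318.47840579 160.43470513] [318.57036611 156.65364034]
head 576 ((0.5325270891189575, 0.2229144275188446), (0.027606256306171417, 0.009710432961583138), 62.76581573486328) [0.05327193 0.07577269 0.0774563 ]
top 528 ((0.5325469374656677, 0.2226751446723938), (0.02725033089518547, 0.00928378663957119), 63.212772369384766) [0.07346493 0.07588839 0.07750495]
block ((0.5180668830871582, 0.19395554065704346), (0.13183461129665375, 0.05210195481777191), 63.355960845947266)
0.96 [319. 158.  28.  44.]
0.65 [263.  34.  25.  58.]
```

View pics/w2.png

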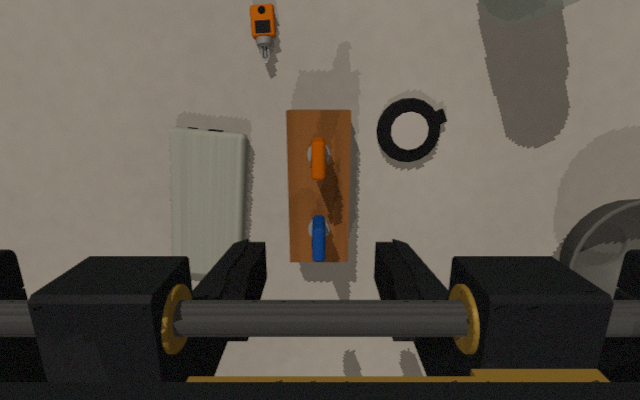

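The view shows the orange head at (319,158) in the block, 28x10 mm, top at 0.0759 m and centre at 0.058 m, which match the description. The lying key at (263,34) is the smaller look-alike. Now grasping.

```bash
cat >> h.py <<'E'
KEY=np.array([.5328,.2226]); LOCK=np.array([.4761,-.2930]); KY=np.radians(63.3)
E
python3 - <<'E'
from h import *
q=down(KY-np.pi/2)
bot.reach([*KEY,.10],q)
print(bot.move_l([*KEY,.044],.08,threshold=15), np.round(bot.observe()["ee_pos"],4))
bot.set_gripper(0.0,50); print("w",bot.observe()["grip_width"], bot.observe()["t"])
bot.move_l([*KEY,.16],.12)
print("w",bot.observe()["grip_width"],np.round(bot.observe()["ft_force"],2))
bot.reach([*LOCK,.16],down(HY-np.pi/2))
s=bot.observe(); print("t",s["t"],np.round(s["ee_pos"],4),s["grip_width"])
for n in ("wrist","side","top"):
    c=cam(n); rgb,d=read_camera(n); np.savez(n+"3.npz",rgb=rgb,d=d,P=cloud(d,c),K=c[0],R=c[1],T=c[2])
    for z in (.16+.019-.0047,.054): 
        u=proj([*LOCK,z],c); print(n,z,np.round(u))
        if n!="wrist": continue
w=np.load("wrist3.npz")["rgb"]; 
a=np.load("side3.npz"); u=proj([*LOCK,.13],(a["K"],a["R"],a["T"])).astype(int)
cr=cv2.resize(a["rgb"][max(u[1]-60,0):u[1]+60,u[0]-60:u[0]+60],(400,400),interpolation=cv2.INTER_CUBIC)
save("w3.png",np.hstack([cv2.resize(w[:400,160:480],(320,400)),cr]))
E
```

```text
False [0.5331 0.2226 0.0445]
w 0.00946398667243987 11.9167
w 0.009918183538173444 [-0.55  0.53 -0.9 ]
t 14.9083 [ 0.4765 -0.2922  0.16  ] 0.009584871972923585
wrist 0.17429999999999998 [320. 275.]
wrist 0.054 [320. 199.]
side 0.17429999999999998 [445. 125.]
side 0.054 [437. 173.]
top 0.17429999999999998 [477. 233.]
top 0.054 [452. 235.]
```

View pics/w3.png

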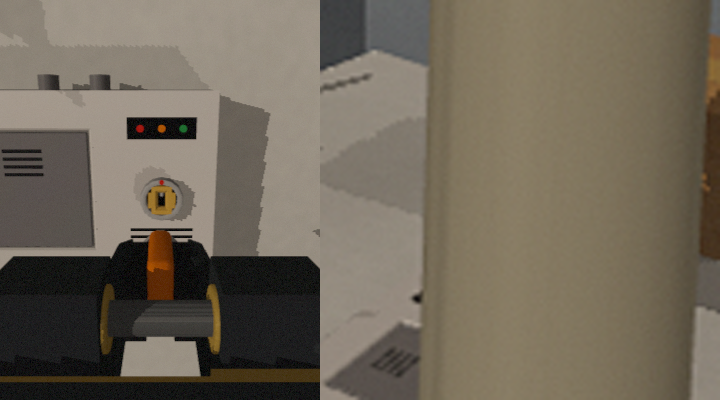

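Run:
```python
from h import *
z=np.load("wrist3.npz"); P=z["P"]; rgb=z["rgb"].astype(int); ok=z["d"]>0; R,G,B=rgb[...,0],rgb[...,1],rgb[...,2]
r=np.hypot(P[...,0]-LOCK[0],P[...,1]-LOCK[1])
m=ok&(r<.025)&(P[...,2]>.0495)&(P[...,2]<.06); print("bezel",m.sum(),cv2.minAreaRect(P[m][:,:2].astype(np.float32)))
m=m&(R>2*B); print("brass",m.sum(),P[m].mean(0),cv2.minAreaRect(P[m][:,:2].astype(np.float32)))
m=ok&(R>1.8*B)&(r<.04)&(P[...,2]>.13)
s=bot.observe(); print("ee",np.round(s["ee_pos"],4)); T=rot(s["eef_rot"]); L=(P[m]-s["ee_pos"])@T
print("head tool xyz lo/hi",m.sum(),np.round(np.percentile(L,[1,50,99],axis=0),4))
top=L[:,1]<np.percentile(L[:,1],3)+.003; print("top face",top.sum(),np.round(np.percentile(L[top],[1,50,99],axis=0),4))
print(np.round(T,3))
```

```text
bezel 1299 ((0.4760158061981201, -0.293235182762146), (0.03239332139492035, 0.03128409758210182), 8.629951477050781)
brass 613 [ 0.47616462 -0.29352489  0.054052  ] ((0.47564029693603516, -0.29385173320770264), (0.024040881544351578, 0.02410864643752575), 55.28700256347656)
ee [ 0.4765 -0.2923  0.16  ]
head tool xyz lo/hi 7115 [[-0.0335 -0.0992 -0.0327]
 [-0.0177 -0.0856  0.0024]
 [ 0.0006 -0.0025  0.0348]]
top face 227 [[-2.410e-02 -1.017e-01 -3.150e-02]
 [-2.300e-02 -9.810e-02  1.000e-04]
 [-2.190e-02 -9.640e-02  3.080e-02]]
[[-0.99  0.    0.14]
 [-0.14  0.   -0.99]
 [-0.   -1.   -0.  ]]
```

```bash
cat >> h.py <<'E'
LOCK=np.array([.4760,-.2934])
E
python3 - <<'E'
from h import *
z=np.load("wrist3.npz"); P=z["P"]; rgb=z["rgb"].astype(int); ok=z["d"]>0; R,B=rgb[...,0],rgb[...,2]
s=bot.observe(); T=rot(s["eef_rot"]); L=(P-s["ee_pos"])@T
m=ok&(R>1.8*B)&(abs(L[...,2])<.008)&(L[...,1]<.01)&(L[...,1]>-.045)&(abs(L[...,0])<.03); Q=L[m]
print(m.sum(),np.round(np.percentile(Q,[1,50,99],axis=0),4))
t=Q[:,1]<np.percentile(Q[:,1],2)+.004; print("top",t.sum(),np.round(np.percentile(Q[t],[1,50,99],axis=0),4))
p=np.array([*LOCK,.12]); q=down(HY-np.pi/2)
bot.move_l(p,.1); bot.hold(.2); e=bot.observe()["ee_pos"]; print("err",np.round(e-p,4))
p2=p-(e-p); p2[2]=.10; bot.move_l(p2,.1); bot.hold(.2); e=bot.observe()["ee_pos"]; print("err2",np.round(e-[*LOCK,.10],4),bot.observe()["t"],bot.observe()["ft_force"])
E
```

```text
1937 [[-0.0146 -0.042  -0.007 ]
 [-0.0104 -0.0305  0.0005]
 [ 0.0013  0.      0.0069]]
top 84 [[-0.0119 -0.045  -0.0078]
 [-0.0088 -0.0363 -0.0003]
 [ 0.0078 -0.0332  0.0078]]
err [ 0.0002 -0.0001  0.0006]
err2 [-0.     -0.      0.0006] 16.3583 [-0.24954643  0.01714085  0.03893514]
```

Run:
```python
from h import *
def st(n):
    s=bot.observe(); print(n,round(s["t"],2),np.round(s["ee_pos"],4),np.round(s["ft_force"],1),np.round(s["ft_torque"],2),round(s["grip_width"],4)); return s
bot.set_gripper(0.0,60)
h=bot.move_l([*LOCK,.083],.03,threshold=8); s=st(("mouth",h))
if s["ee_pos"][2]<.0855:
    for i in range(4):
        h=bot.move_l([*LOCK,.0655],.03,threshold=28); s=st(("push",h))
        if s["ee_pos"][2]<.0675: break
        for a in (.08,-.08,0):   # rock about the vertical while pressing
            try: bot.move_l([*LOCK,s["ee_pos"][2]-.001],.03,orientation=down(HY-np.pi/2+a),threshold=35)
            except bot.Unreachable as e: print(e)
        s=st("rock")
```

```text
('mouth', False) 17.29 [ 0.4761 -0.2934  0.083 ] [-1.3  0.2 -0.4] [ 0.07 -0.   -0.  ] 0.0094
('push', True) 17.7 [ 0.4757 -0.294   0.0749] [-4.1  0.3  3.6] [ 0.14  0.76 -0.01] 0.0096
rock 18.51 [ 0.4749 -0.2932  0.0736] [-5.8 -0.7  1. ] [-0.04  1.15  0.  ] 0.0096
('push', True) 18.79 [ 0.4752 -0.2939  0.0687] [-1.2 -1.2  1.3] [-0.2   0.28 -0.03] 0.0094
rock 19.6 [ 0.4755 -0.2934  0.0673] [-4.5 -2.1 -0.9] [-0.27  1.03  0.05] 0.0097
('push', False) 19.85 [ 0.4757 -0.2936  0.066 ] [-6.8 -1.7  5.2] [-0.08  1.23  0.01] 0.0096
```

Run:
```python
from h import *
def st(n):
    s=bot.observe(); print(n,round(s["t"],2),np.round(s["ee_pos"],4),np.round(s["ft_force"],1),np.round(s["ft_torque"],2),round(s["grip_width"],4)); return s
for i in range(2):
    h=bot.move_l([*LOCK,.0625],.02,threshold=32); bot.hold(.2); s=st(("push",h))
    for a in (.07,-.07,0): bot.move_l([*LOCK,s["ee_pos"][2]-.0005],.03,orientation=down(HY-np.pi/2+a),threshold=40)
    st("rock")
ims=[]
for n in ("wrist","side","top"):
    c=cam(n); rgb,d=read_camera(n); P=cloud(d,c); u=proj([*LOCK,.07],c).astype(int); print(n,u)
    k=70 if n=="wrist" else 40
    x,y=np.clip(u[0],k,639-k),np.clip(u[1],k,399-k); ims.append(cv2.resize(rgb[y-k:y+k,x-k:x+k],(260,260),interpolation=cv2.INTER_CUBIC))
    if n=="wrist":
        R,B=rgb[...,0].astype(int),rgb[...,2]; q=P-np.array([*LOCK,0]); m=(d>0)&(R>1.8*B)&(np.hypot(q[...,0],q[...,1])<.018)&(P[...,2]>.08)
        print("head z top",np.percentile(P[m][:,2],[50,90,98]))
save("w4.png",np.hstack(ims))
```

```text
('push', True) 20.26 [ 0.4755 -0.2936  0.0659] [-3.5  1.2  9.8] [0.29 0.65 0.04] 0.0093
rock 21.05 [ 0.4758 -0.2939  0.066 ] [-6.8 -1.8  5.9] [-0.19  1.25 -0.01] 0.0091
('push', True) 21.46 [ 0.4756 -0.294   0.0659] [-3.9  1.7  9.8] [0.28 0.66 0.04] 0.0092
rock 22.25 [ 0.4758 -0.2937  0.066 ] [-6.4 -0.5  6.7] [-0.09  1.19  0.02] 0.0096
wrist [318 262]
head z top [0.09765432 0.14352966 0.15735983]
side [437 166]
top [455 234]
```

View pics/w4.png

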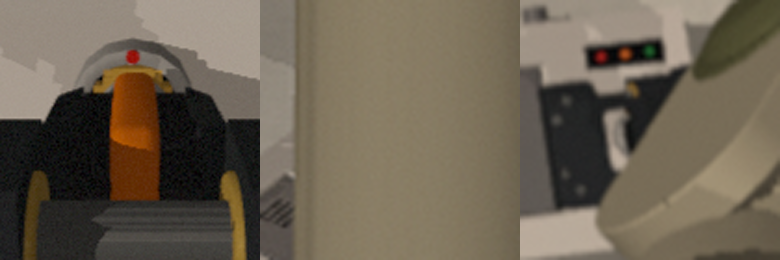

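The key stops hard at TCP z 0.0659 (0.0665 predicted for home), with the head top at 0.0977 (0.098 expected), so it is fully home. Now turning it clockwise.

Run:
```python
from h import *
L=np.array([.4754,-.2936])
for a in list(np.arange(.2,1.61,.2))+[1.7,1.76,1.80,1.84]:
    h=bot.move_l([*L,.0656],.02,orientation=down(HY-np.pi/2-a),threshold=40)
    bot.hold(.1); s=bot.observe()
    print(round(a,2),h,round(s["t"],2),np.round(s["ee_pos"],4),np.round(s["ft_force"],1),np.round(s["ft_torque"],3),round(s["qpos"][5],3),round(s["grip_width"],4))
    if abs(s["ft_torque"][2])>.6 or np.linalg.norm(s["ft_force"])>50: break
```

```text
0.2 False 22.85 [ 0.4754 -0.2935  0.066 ] [-5.5  1.7  6.3] [0.27  0.915 0.037] 0.859 0.0094
0.4 False 23.3 [ 0.4754 -0.2934  0.066 ] [-5.   1.   6.5] [ 0.384  0.887 -0.001] 1.059 0.0094
0.6 False 23.75 [ 0.4754 -0.2933  0.066 ] [-5.4  2.   6.5] [0.439 0.862 0.106] 1.259 0.0092
0.8 False 24.2 [ 0.4754 -0.2933  0.066 ] [-5.3  2.   7.5] [ 0.48   0.865 -0.011] 1.459 0.0095
1.0 False 24.65 [ 0.4754 -0.2932  0.066 ] [-4.   2.6  5.9] [0.611 0.882 0.007] 1.659 0.0095
1.2 False 25.1 [ 0.4754 -0.2931  0.066 ] [-4.8  3.   5.8] [0.677 0.773 0.106] 1.859 0.0094
1.4 False 25.55 [ 0.4755 -0.293   0.066 ] [-5.   3.2  6.6] [0.697 0.725 0.071] 2.059 0.0095
1.6 False 26.0 [ 0.4755 -0.293   0.066 ] [-4.3  3.5  6.8] [0.81  0.658 0.062] 2.259 0.0096
1.7 False 26.35 [ 0.4755 -0.293   0.066 ] [-3.6  3.9  6.9] [0.803 0.618 0.035] 2.359 0.0092
1.76 False 26.7 [ 0.4756 -0.2929  0.0659] [-3.9  4.1  6.6] [0.81  0.611 0.052] 2.419 0.0097
1.8 False 27.05 [ 0.4756 -0.293   0.066 ] [-4.2  3.7  5.6] [0.879 0.676 0.058] 2.459 0.0092
1.84 False 27.4 [ 0.4756 -0.2929  0.066 ] [-3.7  3.3  7. ] [0.808 0.625 0.069] 2.499 0.0094
```

Run:
```python
from h import *
L=np.array([.4754,-.2936])
def avg():
    r=[]
    for _ in range(12): bot.hold(.03); r.append(bot.observe()["ft_torque"][2])
    return round(np.mean(r),4),round(np.std(r)/3.5,4)
print(1.84,avg())
for a in (1.88,1.92):
    bot.move_l([*L,.0656],.02,orientation=down(HY-np.pi/2-a),threshold=40); print(a,avg(),bot.observe()["t"],bot.observe()["qpos"][5])
c=cam("wrist"); rgb,d=read_camera("wrist"); P=cloud(d,c); np.savez("w5.npz",rgb=rgb,P=P,d=d); u=proj([*LOCK,.07],c).astype(int); print(u)
r1=cv2.resize(rgb[u[1]-80:u[1]+80,u[0]-80:u[0]+80],(500,500),interpolation=cv2.INTER_CUBIC); save("w5.png",r1)
```

```text
1.84 (np.float64(0.0695), np.float64(0.0076))
1.88 (np.float64(0.1291), np.float64(0.0073)) 28.45 2.5390652669110234
1.92 (np.float64(0.1636), np.float64(0.0087)) 29.1 2.5789848931354418
[318 263]
```

View pics/w5.png

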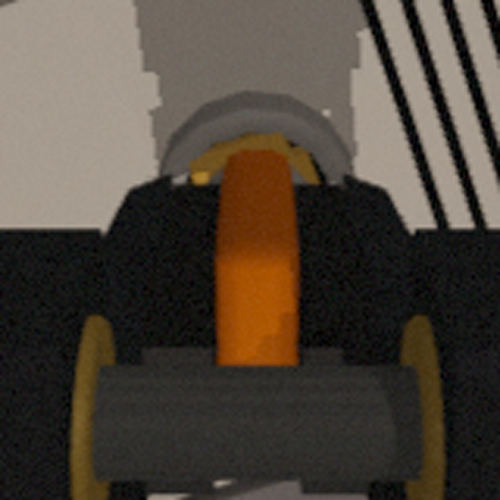

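The torque climbs from 0.07 to 0.13 to 0.16 N m at 1.84, 1.88 and 1.92 rad. That is above the 0.08 N m of the spring, so the plug is on its stop. The picture shows the key seated and gripped. I make a last steadiness check, then hand in.

Run:
```python
from h import *
r=[]
for _ in range(12): bot.hold(.04); s=bot.observe(); r.append(s["ft_torque"][2])
print(np.mean(r),np.round(s["ee_pos"],4),np.round(s["ft_force"],1),s["grip_width"],s["t"])
rgb,d=read_camera("top"); c=cam("top"); P=cloud(d,c)
for x in (-.03,0.,.025,.04):
    for y in (.02,.06,.08):
        p=hub(x,y); m=(d>0)&(np.hypot(P[...,0]-p[0],P[...,1]-p[1])<.006)&(P[...,2]<.075)
        if m.sum()>5: print("cover",x,y,round(float(np.median(P[m][:,2])),4))
print(job.job_done())
```

```text
0.18681593387629092 [ 0.4755 -0.2928  0.066 ] [-3.1  3.8  6.9] 0.009453365000271155 29.65
cover -0.03 0.02 0.0434
cover -0.03 0.06 0.0437
cover -0.03 0.08 0.0435
cover 0.0 0.02 0.0443
cover 0.0 0.06 0.0435
cover 0.0 0.08 0.0438
cover 0.025 0.02 0.0442
cover 0.025 0.06 0.0442
cover 0.025 0.08 0.0437
cover 0.04 0.02 0.0437
cover 0.04 0.06 0.0437
cover 0.04 0.08 0.0435
the job is handed in; nothing more can be done
None
```

The job is handed in at about 30 s of the 66 s. The cover is down and the orange key is home in the switch, held turned against its stop. No verdict is reported back.

- **Cover:** I pressed it first with the closed fingertips. It read level at 0.0434–0.0443 m just before hand-in; the hub top had measured 0.0444 m.
- **Key choice:** I took the upright orange key from the block. The smaller orange key on the shelf and the blue key were left alone.
- **Insertion:** The key stalled twice at the sticky pins, and rocking it freed it each time. It then stopped hard at tool height 0.0659 m against a predicted 0.0665 m, with the head top at 0.0977 m against 0.098 m, so it is fully home.
- **Turn:** I turned it clockwise 1.92 rad by hand, slightly past the 1.75–1.85 rad you gave. There was no clear stop up to 1.84 rad, but the torque then rose from 0.07 to about 0.16–0.19 N m. That is well above the spring's 0.08 N m, so I take the plug to be on its stop.
- **Grip at hand-in:** The key was still gripped at 9.5 mm finger opening.

Three checks are less certain. The side camera's view of the lock was blocked by the arm, so the plug's turn is judged from torque and the wrist picture only. I did not look again at the bystanders after the moves. A small sideways load of about 5 N stayed on the key throughout the turn.

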